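Lever the sagging balance platform up on to its prop

TASK

The balance stands on a heavy hinged platform that slopes because its orange spring prop has folded. Lay the pry bar over the blue fulcrum block with its blade under the yellow-marked lip and lever the lip up, no higher than needed, until the prop swings fully down and carries the platform level; then take the bar out and lay it flat and right way up on the worktop, clear of the platform and the block. Do not touch the platform, its balance or the prop with the gripper or arm, and leave everything else where it is.

Things in the scene. Friction and masses are not known exactly. Their poses are not given: they have to be found in the camera images.
- lip (a point): Lower edge of the heavy grey platform at the middle of its yellow pry mark. Axes are the platform's: x from the lip to the hinge, y along the lip, z up through the plate. About 27 mm over the worktop at the start (sloping), 44 mm when level. The bar may go under within 30 mm either way along y. A rib 30 mm behind the lip, reaching 18 mm below the underside, stops the blade.
- platform (a joint): Tilt of the platform in rad: 0 sagged on its stops (start), 0.08 level, more = lip higher; it falls back by its weight. Above 0.15 the balance would slide: too high.
- prop (a joint): Orange leg, 58 mm long, 16 mm thick, pivoted on the lip face 125 mm along +y from lip, swung down by its own spring. 0 folded level along the lip, 1.57 straight down, 1.64 against its stop. It follows the rising lip and passes 1.57 as the platform comes level or a few mm higher; only then does it hold, for its foot slips on the pad otherwise.
- ridge (a point): Top of the steel ridge of the blue fulcrum block, 38 mm above the worktop, in the middle. The ridge is round, 9 mm radius. The block is fixed, 44 x 64 mm, 50 to 65 mm in front of the lip. x points towards the lip, y along the ridge. Two cheeks 46 mm apart inside, rising 9 mm above the ridge, keep the bar on it.
- bar_grip (a point): Pry bar, 250 mm long, 0.3 kg, loose, lying flat: the place to grasp it, in its black grip (104 mm long in x, 24 mm wide in y, 24 mm high), 12 mm above the bar's flat underside. x points to the bar's tip, z up. The grip reaches 45 mm behind this point and 59 mm ahead; the centre of mass is 27 mm ahead. The blade beyond is 22 mm wide and 8 mm thick, its underside level with the grip's.
- bar_tip (a point): End of the pry bar's steel blade, 205 mm ahead (+x) of bar_grip, 3 mm above the underside; the last 11 mm of the blade are only 5.5 mm thick.
- white_cup: White-capped sample cup, 58 mm across, 72 mm high, bystander; origin under its centre.
- blue_cup: Blue-capped sample cup, 58 mm across, 72 mm high, bystander; origin under its centre.
- plate_mid (a point): Middle of the top of the platform (steel plate 205 x 250 x 22 mm, about 3.6 kg; raising the lip takes 20 to 35 N there). A white bench balance, 186 mm in x, 246 mm in y, 122 mm high, is fixed on it. The hinge axis runs along y, 208 mm from lip.
- pad_mid (a point): Middle of the steel pad, 30 x 90 mm, 8 mm high, fixed in front of the lip, on which the foot of the prop drags and then stands.

How it is judged:
On the way, in this order (a step that is already met when the one before it is completed fails the run):
1. the bar bears on the fulcrum block and lifts the platform off its stops (contact force between bar and fulcrum above 8 N and contact force between bar and platform above 8 N and value of joint platform above 0.02 rad), for 0.1 s.
2. the prop has swung fully down with the platform level or a little higher (value of joint prop above 1.57 rad and value of joint platform above 0.07 rad), for 0.1 s.
At the end, for the whole second after the job is handed in: The prop is past straight down (over 1.57 rad) and carries the platform level (tilt joint 0.07 to 0.09 rad); the bar lies still and flat, right way up, on the worktop, its tip at least 80 mm from the lip and touching neither the platform nor the fulcrum block (all of step 2 and value of joint platform below 0.09 rad and horizontal distance between bar_tip and lip above 0.08 m and contact force between bar and fulcrum below 0.1 N and contact force between bar and platform below 0.1 N and height (world z) of bar_grip below 0.02 m and angle between bar_grip's own z axis and vertical below 0.08 rad and linear speed of bar below 0.02 m/s).
It fails at once if the platform is raised too high (over 0.15 rad) (value of joint platform above 0.15 rad).
It fails at once if the gripper or arm touches the platform, its balance or the prop (contact force between any of the fingers, the arm and platform above 1 N).
It fails at once if a sample cup is shoved or knocked over (distance of any of white_cup, blue_cup from where it was at the start of the episode above 0.03 m).
It also fails if it takes over 58 s, if anything falls off the work surface, if the arm or the gripper's body presses on something with over 40 N, if the wrist force passes 120 N, or if a joint passes its speed limit or range.

ROBOT

A 6-joint arm with a two-finger parallel gripper is mounted at the origin on a cart in front of the work surface, level with it; the furniture and walls round the work are solid. World frame = base frame: x ahead of the robot, y to its left, z up, the work surface at z = 0. Lengths are in m, angles in rad, forces in N, time in s.
With the tool pointing down it reaches from about 0.35 to 0.85 m from the base axis. Payload 8.1 kg.
Tool frame: the origin (TCP) lies at the very end of the fingers, on their centre line; the grasp point (between the pads) lies 19 mm behind it; z points along the fingers, y is the direction in which the jaws open and shut (so a half turn about z gives the same grasp; the last joint's range is limited). The gripper opens to 93 mm and grips with 3 to 60 N. Pads are 15 mm wide; open, the fingers measure 128 mm over their backs; the gripper's body (75 mm by 188 mm) begins 65 mm behind the grasp point.
Start: joints at [-1.36, 0.13, 1.488, -0, 1.523, -0.085], TCP at [0.175, -0.574, 0.219] pointing down, gripper open.
Joint ranges: [-2.96, 2.96], [-0.89, 2.26], [0.02, 2.5], [-1.34, 4.48], [0, 2.73], [-2.66, 2.66]. Speed limits (rad/s): [2.39, 2.39, 2.79, 3.14, 3.14, 3.14].

INTERFACE

Orientations are given as a rotation vector (axis times angle).
In Python, from plant import robot gives the robot as it stands.
- The arm moves only by the shell command python3 -m inch 'ROWS' [FORCE]. ROWS is JSON, a list that holds one entry, the list of rows, each a list of 7 numbers: the shift along the tool's x, y, z in cm, then the turn, a rotation vector about the tool's x, y, z in degrees, then the gripper command: -1 is fully open, 1 is shut, values between are in proportion. A call has 1 to 5 rows; each row shifts and turns the commanded pose from where the row before left it, along the tool's axes as they then stand; what a row does not reach is not made up. A row lasts 1/10 s, in which the tool goes at most 50 mm and 8.59 degrees, less where a joint would pass 70% of its speed; a pose out of reach is approached as far as the arm can. A call with a gripper value outside its range is refused whole. The fingers move at their own pace and stop on an object; FORCE is the grip in N (left out, the last holds). Time passes only in rows, so rows that do not move let the fingers close. It gives the time, the measured TCP pose, the force and the opening at its end, in the units of the state.
- robot.read_state(): the state, without advancing time (a new reading comes with each control period).
- robot.read_camera(name): name is "side" or "top"; returns a dict with "image" (384x512x3 uint8, blue, green, red), "K" (3x3 intrinsics, pixels), "distortion" ([k1, k2, p1, p2, k3] as OpenCV has them; the pictures are not rectified), "R" (3x3) and "t" (3): a world point X has camera coordinates R X + t. Camera axes: x right, y down, z forward; pixel columns grow to the right and rows downward; lengths in m; the calibration is good to about 2 mm. A picture is of the moment at which its call begins. There is no depth.
- robot.close_job(): hands the job in, once; it reports no verdict.
The state is a dict: "t": time; "q": joint angles; "dq": joint speeds; "joint_torque": joint torques, N m; "tool_pos": TCP position; "orientation": TCP orientation; "force": force on the tool from outside, world axes, zero at the start; "wrist_torque": the same for the moment, N m; "opening": finger opening in m.
Only numpy, scipy, OpenCV 4.12 (cv2) and the standard library are available. Lean on these libraries where they do the work, as an engineer would, in place of code of your own. Each camera call takes 0.05 s, during which the arm holds its last target. There are 200 camera calls.

## Working session

There is one attempt and no reset: what is moved stays moved. The work goes in short steps, Python scripts to look and compute and a shell command to move; the robot and the scene stay as the last step left them, time stands still between calls to the robot, and variables do not carry over. Pictures are saved under pics/ and viewed, about 8 in all and at most 12, crops included, and the job is handed in when it is done.

```bash
ls; mkdir -p pics
python3 - <<'E'
from plant import robot
import cv2,numpy as np
s=robot.read_state(); print({k:np.round(v,3) for k,v in s.items()})
for n in("top","side"):
    c=robot.read_camera(n); cv2.imwrite(f"pics/{n}0.png",c["image"])
    print(n,c["K"],c["distortion"],c["R"],c["t"], -np.array(c["R"]).T@c["t"])
E
```

```text
pics
{'t': np.float64(0.0), 'q': array([-1.36 ,  0.131,  1.489,  0.   ,  1.523, -0.085]), 'dq': array([ 0.002,  0.001, -0.001,  0.   , -0.   ,  0.001]), 'joint_torque': array([ 0.0000e+00, -5.5984e+01, -4.9176e+01,  7.7000e-02,  3.5000e-02,
       -0.0000e+00]), 'tool_pos': array([ 0.175, -0.573,  0.218]), 'orientation': array([-3.105, -0.463,  0.   ]), 'force': array([ 0.894,  0.055, -0.341]), 'wrist_torque': array([ 0.012, -0.016,  0.026]), 'opening': np.float64(0.093)}
top [[459.51055241   0.         259.48104193]
 [  0.         459.51055241 184.58185982]
 [  0.           0.           1.        ]] [-0.0468232  0.         0.         0.         0.       ] [[ 0.021688   -0.99976151  0.0025595 ]
 [-0.98369629 -0.02179651 -0.17851197]
 [ 0.17852519  0.00135379 -0.98393441]] [-0.03749131  0.54545878  1.48707965] [ 0.27189771 -0.02760648  1.56065572]
side [[355.69486164   0.         254.48593719]
 [  0.         355.69486164 186.021789  ]
 [  0.           0.           1.        ]] [-0.02010213  0.          0.          0.          0.        ] [[-0.05584986  0.9984373   0.00193681]
 [ 0.70326096  0.04071533 -0.70976495]
 [-0.70873466 -0.0382782  -0.70443592]] [ 0.05594926 -0.31651927  1.4749726 ] [1.27108461 0.01348465 0.81426103]
```

View pics/top0.png

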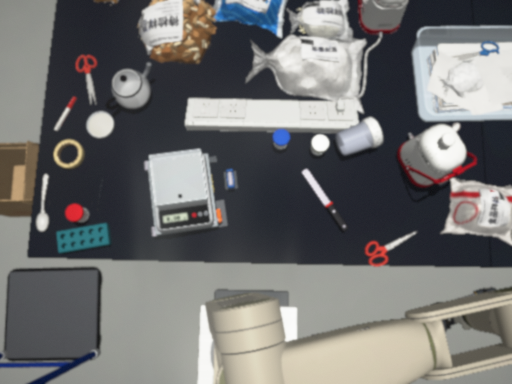

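View pics/side0.png

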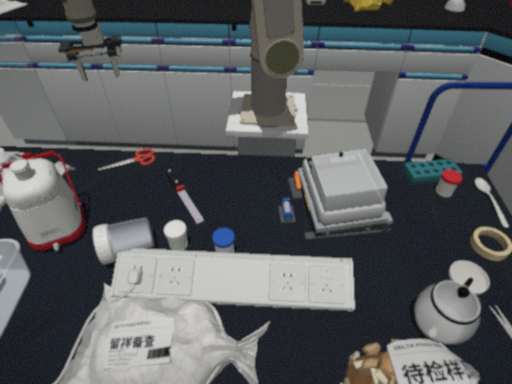

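The top view shows the balance near (183,190), the blue block at (231,179), orange prop at (220,213), cups at (281,138) and (319,145), and an elongated bar-like object from (304,170) to (345,229). I'll enlarge that region.

Run:
```python
import cv2,numpy as np
a=cv2.imread("pics/top0.png")[125:265,140:360]; b=cv2.imread("pics/side0.png")[140:250,150:400]
a=cv2.resize(a,None,fx=3,fy=3,interpolation=cv2.INTER_CUBIC)[:, :660]
b=cv2.resize(b,None,fx=3.2,fy=3.2,interpolation=cv2.INTER_CUBIC)
a=cv2.convertScaleAbs(a,alpha=1.3,beta=25)
cv2.imwrite("pics/a.png",a);cv2.imwrite("pics/b.png",cv2.convertScaleAbs(b,alpha=1.3,beta=25))
```

```text
(no output)
```

View pics/a.png

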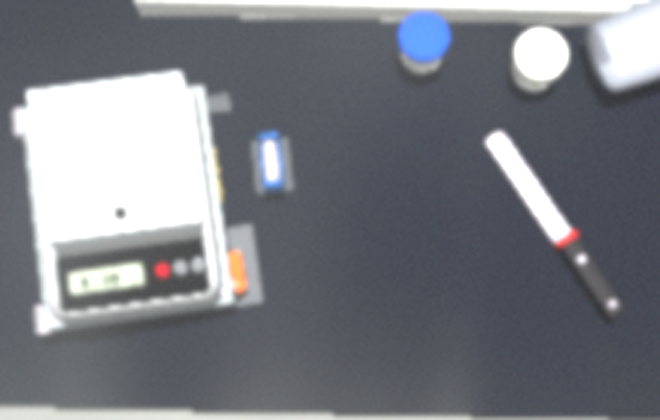

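View pics/b.png

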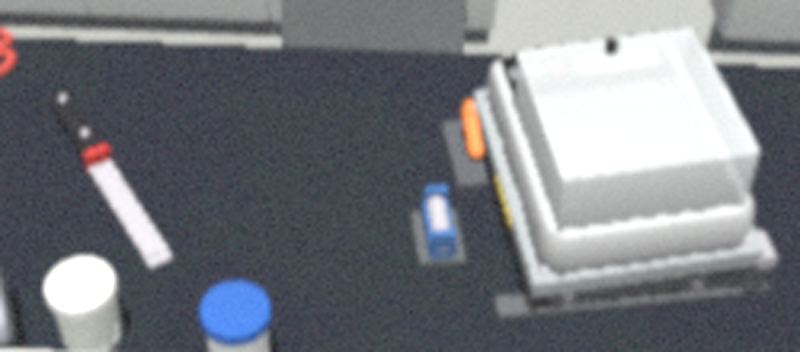

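The bar is right of the platform: its tip is at about (305,170), the red collar at (329,204) and the black grip end at (344,228). The ridge runs roughly along image columns, with the block at (230,179), the yellow mark at (213,183) and the orange prop at (219,215). Next I measure these by colour.

```bash
cat > h.py <<'E'
import cv2,numpy as np
from plant import robot
def ray(c,p):
    u=cv2.undistortPoints(np.array(p,float).reshape(-1,1,2),np.array(c["K"]),np.array(c["distortion"])).reshape(-1,2)
    R=np.array(c["R"]);o=-R.T@np.array(c["t"])
    return o,np.c_[u,np.ones(len(u))]@R
def plane(c,p,z):
    o,d=ray(c,p); return o+d*((z-o[2])/d[:,2])[:,None]
def tri(c1,p1,c2,p2):
    (a,d),(b,e)=ray(c1,p1),ray(c2,p2); d=d[0];e=e[0]
    s=np.linalg.lstsq(np.c_[d,-e],b-a,rcond=None)[0]
    P,Q=a+d*s[0],b+e*s[1]; return (P+Q)/2,np.linalg.norm(P-Q)
def blobs(c,lo,hi,roi,n=1):
    x0,y0,x1,y1=roi; h=cv2.cvtColor(c["image"],cv2.COLOR_BGR2HSV)[y0:y1,x0:x1]
    cs,_=cv2.findContours(cv2.inRange(h,lo,hi),cv2.RETR_EXTERNAL,cv2.CHAIN_APPROX_NONE)
    return [k.reshape(-1,2)+[x0,y0] for k in sorted(cs,key=cv2.contourArea)[::-1][:n]]
E
python3 - <<'E'
from h import *
np.set_printoptions(precision=4,suppress=True)
T=robot.read_camera("top");S=robot.read_camera("side")
rois={"T":dict(blue=(222,162,245,195),yel=(205,168,222,200),org=(212,200,232,228),red=(318,190,340,215),blade=(295,162,334,210),capb=(268,125,294,152),),
"S":dict(blue=(275,190,300,225),yel=(300,185,318,220),org=(290,165,305,192),red=(172,180,188,195),blade=(172,185,208,226),capb=(210,222,240,256))}
col=dict(blue=((100,100,60),(125,255,255)),yel=((18,70,50),(35,255,255)),org=((3,120,90),(17,255,255)),red=((0,110,60),(8,255,255)),blade=((0,0,120),(180,60,255)),capb=((100,100,60),(125,255,255)))
cen={}
for n,c in(("T",T),("S",S)):
    for k,r in rois[n].items():
        b=blobs(c,*col[k],r)
        if not b: print(n,k,"none");continue
        b=b[0]; rc=cv2.minAreaRect(b.astype(np.float32)); cen[n,k]=rc[0]
        print(n,k,len(b),np.round(rc[0],1),np.round(rc[1],1),round(rc[2]),"box",np.round(cv2.boxPoints(rc),1).tolist())
for k in col:
    if ("T",k) in cen and ("S",k) in cen: print(k,*tri(T,cen["T",k],S,cen["S",k]))
# blade ends at z 7mm
for n,c in(("T",T),("S",S)):
    b=blobs(c,*col["blade"],rois[n]["blade"])[0]
    bx=cv2.boxPoints(cv2.minAreaRect(b.astype(np.float32)))+0.0
    P=plane(c,bx,.007);print(n,"blade",P[:,:2].tolist(),[np.linalg.norm(P[i]-P[i-1]).round(4) for i in range(4)])
print("grip end top",plane(T,[[344.5,228]],.024),"side",plane(S,[[150+61/3.2,140+93/3.2]],.024))
print("cups",plane(T,[[281.3,137.2],[320,143.5]],.072))
E
```

```text
T blue 17 [229.  169.5] [3. 6.] 90 box [[226.0, 168.0], [232.0, 168.0], [232.0, 171.0], [226.0, 171.0]]
T yel 2 [213.  185.5] [1. 0.] -90 box [[213.0, 186.0], [213.0, 186.0], [213.0, 185.0], [213.0, 185.0]]
T org 29 [218.9 215.4] [13.3  3.9] 79 box [[215.6999969482422, 209.3000030517578], [219.5, 208.5], [222.10000610351562, 221.60000610351562], [218.3000030517578, 222.3000030517578]]
T red 13 [328.7 204.8] [1.8 7. ] 53 box [[325.3999938964844, 206.1999969482422], [331.0, 202.0], [332.1000061035156, 203.39999389648438], [326.5, 207.60000610351562]]
T blade 76 [315.2 186.3] [41.3  7.8] 55 box [[300.29998779296875, 171.5], [306.70001220703125, 167.10000610351562], [330.20001220703125, 201.10000610351562], [323.79998779296875, 205.5]]
T capb 49 [281. 137.] [16. 18.] 90 box [[272.0, 129.0], [290.0, 129.0], [290.0, 145.0], [272.0, 145.0]]
S blue 76 [286.5 208.2] [23.2  9.9] 82 box [[279.8999938964844, 197.39999389648438], [289.70001220703125, 196.0], [293.0, 219.0], [283.20001220703125, 220.39999389648438]]
S yel 33 [306.8 202.9] [16.8  1.9] 73 box [[303.3999938964844, 195.1999969482422],
[... 1124 characters left out ...]
6 -0.0969  0.0639] 0.004456096569202496
T blade [[0.6026988078245301, -0.16555160446695202], [0.6188824649695632, -0.1877367454811218], [0.5017057252622756, -0.2684123821964159], [0.4859519485996152, -0.2463510097290509]] [np.float64(0.142), np.float64(0.0275), np.float64(0.1423), np.float64(0.0271)]
S blade [[0.5019772634373383, -0.2728173068402322], [0.48250066230196764, -0.2557379272128922], [0.6070697314479289, -0.17256911829405153], [0.6236867900210977, -0.18915913782592975]] [np.float64(0.1477), np.float64(0.0259), np.float64(0.1498), np.float64(0.0235)]
grip end top [[ 0.4092 -0.3134  0.024 ]] side [[ 0.4127 -0.3166  0.024 ]]
cups [[ 0.7053 -0.0953  0.072 ]
 [ 0.6864 -0.2253  0.072 ]]
```

Run:
```python
from h import *
np.set_printoptions(precision=4,suppress=True)
T=robot.read_camera("top");S=robot.read_camera("side")
P=plane(S,[[304.3,194.9],[309.2,211]],.0285);d=P[0]-P[1];print("yel",P,np.linalg.norm(d),np.degrees(np.arctan2(d[1],d[0])))
# ridge: bright low-sat blob inside block
for n,c,r in(("T",T,(224,165,238,193)),("S",S,(280,192,296,224))):
    h=cv2.cvtColor(c["image"],cv2.COLOR_BGR2HSV)
    x0,y0,x1,y1=r
    b=blobs(c,(0,0,130),(180,110,255),r)[0];rc=cv2.minAreaRect(b.astype(np.float32))
    q=plane(c,cv2.boxPoints(rc),.038);print(n,"ridge",rc,plane(c,[rc[0]],.038));print(q[:,:2])
    if n=="T":a=rc[0]
    else: print(tri(T,a,S,rc[0]))
# blue all points incl both cheeks
h=cv2.cvtColor(T["image"],cv2.COLOR_BGR2HSV)[162:196,220:246]
ys,xs=np.nonzero(cv2.inRange(h,(100,90,50),(125,255,255)));rc=cv2.minAreaRect(np.c_[xs+220,ys+162].astype(np.float32))
print("blue top",rc,plane(T,[rc[0]],.045));print(plane(T,cv2.boxPoints(rc),.045)[:,:2])
for n,c,box in(("S",S,[[279.9,197.4],[289.7,196],[293,219],[283.2,220.4]]),):
    print("blueS",plane(c,box,.04)[:,:2])
o1=plane(T,[[217.6,209],[220.2,222]],.04);d=o1[1]-o1[0];print("org T",o1,np.degrees(np.arctan2(d[1],d[0])))
o1=plane(S,[[295,170.2],[298.8,189]],.04);d=o1[0]-o1[1];print("org S",o1,np.degrees(np.arctan2(d[1],d[0])))
# platform plate edges: crop a lower right corner & upper right of plate
e=np.array([[226,305],[205,88]])/3+[140,125]; p=plane(T,e,.05);d=p[0]-p[1];print("edge",p,np.linalg.norm(d),np.degrees(np.arctan2(d[1],d[0])))
```

```text
yel [[0.5102 0.1252 0.0285]
 [0.575  0.1367 0.0285]] 0.06582126188965988 -169.91181485306097
T ridge ((230.0, 178.0), (14.0, 8.0), 90.0) [[0.5685 0.0745 0.038 ]]
[[0.5924 0.0889]
 [0.593  0.0618]
 [0.5448 0.0602]
 [0.5442 0.0872]]
S ridge ((286.5, 206.5), (11.0, 7.0), 90.0) [[0.5697 0.0697 0.038 ]]
[[0.5483 0.0595]
 [0.5471 0.0803]
 [0.5905 0.0796]
 [0.5916 0.0594]]
(array([0.5687, 0.0722, 0.037 ]), np.float64(0.004795584272279241))
blue top ((230.03541564941406, 178.031005859375), (20.28829574584961, 7.117533206939697), 86.18592071533203) [[0.5671 0.0739 0.045 ]]
[[0.6007 0.0893]
 [0.6029 0.0654]
 [0.5337 0.0586]
 [0.5316 0.0824]]
blueS [[0.536  0.0501]
 [0.5285 0.0795]
 [0.618  0.0875]
 [0.6247 0.0599]]
org T [[0.462  0.1122 0.04  ]
 [0.4189 0.102  0.04  ]] -166.6530419975195
org S [[0.4119 0.0983 0.04  ]
 [0.4972 0.1078 0.04  ]] -173.63997826587072
edge [[0.4022 0.1166 0.05  ]
 [0.6461 0.1497 0.05  ]] 0.24623315402560716 -172.25841394497363
```

Measured: the bar grip is at about (0.444,-0.295) with heading 34.4°. The ridge is at (0.568,0.073) and the lip at (0.543,0.132), with the lip's x axis heading about 99°. The sizes agree with those given (yellow-mark height, 62 mm block-to-lip gap, 143 mm blade). I'll align the tool first.

```bash
cat > g.py <<'E'
import sys
from h import *
from scipy.spatial.transform import Rotation as Ro
def Rt(head,pitch):  # tool x along bar heading, pitch = nose-down deg
    c,s=np.cos(np.radians(head)),np.sin(np.radians(head))
    R0=np.array([[c,s,0],[s,-c,0],[0,0,-1.]])
    return Ro.from_matrix(R0)*Ro.from_euler('y',-(-pitch),degrees=True)
def go(p,head,pitch=0):
    s=robot.read_state();R=Ro.from_rotvec(s["orientation"])
    d=R.inv().apply(np.array(p)-s["tool_pos"])*100; r=(R.inv()*Rt(head,pitch)).as_rotvec(degrees=True)
    print("t",round(s["t"],2),"pos",np.round(s["tool_pos"],4),"open",round(s["opening"],4),"F",np.round(s["force"],1),"shift cm",np.round(d,2),"turn",np.round(r,2))
E
python3 - <<'E'
from g import *
# pitch sign check: nose-down => tool x has negative z
print(Rt(100,18).apply([1,0,0]))
E
python3 -m inch '[[[5,0,0,0,0,-5.8,-1],[5,0,0,0,0,-5.8,-1],[5,0,0,0,0,-5.8,-1],[5,0,0,0,0,0,-1],[5,0,0,0,0,0,-1]]]'
python3 -c "
from g import *
go((.444,-.295,.10),34.4)"
```

```text
[-0.16514923  0.93660783  0.30901699]
t: 0.8
tool_pos: [0.3968, -0.4585, 0.2186]
orientation: [3.002, 0.928, 0.0]
force: [0.6, -1.1, 0.1]
opening: 0.0931
t 0.8 pos [ 0.3968 -0.4585  0.2186] open 0.0931 F [ 0.6 -1.1  0.1] shift cm [ 13.12 -10.84  11.86] turn [ 0.    0.   -0.06]
```

```bash
sed -i "s/-(-pitch)/-pitch/" g.py
python3 -m inch '[[[2.6,-2.2,2.4,0,0,0,-1],[2.6,-2.2,2.4,0,0,0,-1],[2.6,-2.2,2.4,0,0,0,-1],[2.6,-2.1,2.4,0,0,0,-1],[2.6,-2.1,2.3,0,0,0,-1]]]'
python3 - <<'E'
from g import *
go((.444,-.295,.005),34.4)
a=robot.read_camera("top")["image"];b=robot.read_camera("side")["image"]
f=lambda im,x,y:cv2.resize(im[y:y+100,x:x+130],None,fx=3,fy=3)
cv2.imwrite("pics/c.png",np.hstack([f(a,280,160),f(b,120,120)]))
E
```

```text
t: 1.3
tool_pos: [0.4419, -0.2957, 0.0987]
orientation: [3.001, 0.928, 0.0]
force: [0.8, -0.5, 0.4]
opening: 0.093
t 1.3 pos [ 0.4419 -0.2957  0.0987] open 0.093 F [ 0.8 -0.5  0.4] shift cm [0.22 0.06 9.37] turn [ 0.   -0.   -0.05]
```

View pics/c.png

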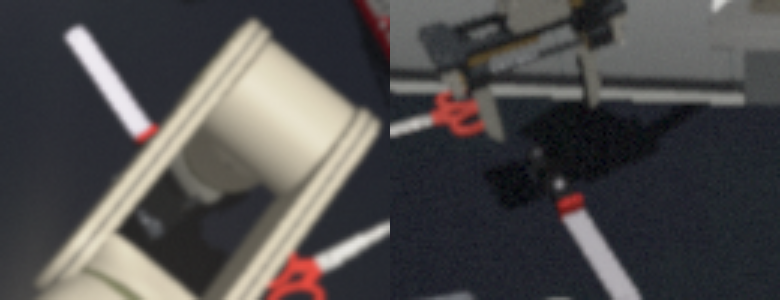

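The fingers straddle the black grip in the side view and the scissors are clear of them. I'll descend and close.

```bash
python3 -m inch '[[[0.1,0,2.5,0,0,0,-1],[0.1,0,2.5,0,0,0,-1],[0,0,2.5,0,0,0,-1],[0,0,1.4,0,0,0,-1],[0,0,0.5,0,0,0,-1]]]'
python3 -m inch '[[[0,0,0,0,0,0,1],[0,0,0,0,0,0,1],[0,0,0,0,0,0,1],[0,0,0,0,0,0,1],[0,0,0,0,0,0,1]]]' 60
python3 -m inch '[[[0,0,0,0,0,0,1],[0,0,0,0,0,0,1],[0,0,-2,0,0,0,1],[0,0,-2.5,0,0,0,1],[0,0,-2.5,0,0,0,1]]]'
python3 - <<'E'
from g import *
np.set_printoptions(precision=4,suppress=True)
go((.6,-.15,.15),100,18)
T=robot.read_camera("top");S=robot.read_camera("side");s=robot.read_state()
cen={}
for n,c,r in(("T",T,(290,150,345,212)),("S",S,(165,165,215,226))):
    b=blobs(c,(0,0,120),(180,60,255),r)[0];bx=cv2.boxPoints(cv2.minAreaRect(b.astype(np.float32)))
    e=sorted([(np.linalg.norm(bx[i]-bx[i-1]),i) for i in range(4)])[:2]
    m=[(bx[i]+bx[i-1])/2 for _,i in e];m=sorted(m,key=lambda p:p[1] if n=="T" else -p[1]);cen[n]=m
tip,g=tri(T,cen["T"][0],S,cen["S"][0]);col,g2=tri(T,cen["T"][1],S,cen["S"][1])
d=tip-col;print("tip",tip,g,"collar",col,g2,np.linalg.norm(d),"head",np.degrees(np.arctan2(d[1],d[0])),"slope",np.degrees(d[2]/np.linalg.norm(d)))
R=Ro.from_rotvec(s["orientation"]).inv();print("tip in tool",R.apply(tip-s["tool_pos"]),"collar",R.apply(col-s["tool_pos"]))
E
```

```text
t: 1.9
tool_pos: [0.4425, -0.2959, 0.0043]
orientation: [-3.0, -0.927, 0.002]
force: [-0.1, 0.5, -0.4]
opening: 0.093
t: 2.4
tool_pos: [0.4438, -0.2964, 0.0063]
orientation: [3.001, 0.927, 0.001]
force: [-0.8, 0.5, 0.2]
opening: 0.0577
t: 2.9
tool_pos: [0.443, -0.2957, 0.076]
orientation: [-3.001, -0.927, 0.001]
force: [0.4, -0.1, 0.2]
opening: 0.0177
t 2.9 pos [ 0.443  -0.2957  0.076 ] open 0.0177 F [ 0.4 -0.1  0.2] shift cm [21.18 -3.18 -7.4 ] turn [-10.38 -16.   -65.08]
tip [ 0.6121 -0.1794  0.003 ] 0.004740690751986628 collar [ 0.4942 -0.2604  0.0087] 0.0069134274706288724 0.14318125099518506 head 34.49199876468237 slope -2.2818203590652595
tip in tool [ 0.2041 -0.0044  0.0771] collar [ 0.061  -0.004   0.0711]
```

The fingers are slow and had not closed, so the lift came up empty. The bar hasn't moved. I'll reopen, go back down with a 4 mm correction, and wait for the close.

```bash
python3 -m inch '[[[0,0,0,0,0,0,-1],[0,0,0,0,0,0,-1],[0,0,0,0,0,0,-1],[0,0,0,0,0,0,-1],[0,-0.4,0,0,0,0,-1]]]'
python3 -m inch '[[[0,0,2.5,0,0,0,-1],[0,0,2.5,0,0,0,-1],[0,0,1.6,0,0,0,-1],[0,0,0.5,0,0,0,-1],[0,0,0,0,0,0,-1]]]'
python3 -m inch '[[[0,0,0,0,0,0,1],[0,0,0,0,0,0,1],[0,0,0,0,0,0,1],[0,0,0,0,0,0,1],[0,0,0,0,0,0,1]]]' 60
python3 -m inch '[[[0,0,0,0,0,0,1],[0,0,0,0,0,0,1],[0,0,0,0,0,0,1],[0,0,0,0,0,0,1],[0,0,0,0,0,0,1]]]' 60
python3 -m inch '[[[0,0,0,0,0,0,1],[0,0,0,0,0,0,1],[0,0,0,0,0,0,1]]]'
```

```text
t: 3.5
tool_pos: [0.4409, -0.2927, 0.075]
orientation: [-3.001, -0.927, 0.001]
force: [-0.5, 0.1, -0.2]
opening: 0.0454
t: 4.0
tool_pos: [0.4404, -0.2921, 0.0038]
orientation: [-3.0, -0.927, 0.002]
force: [-0.5, -0.4, -0.2]
opening: 0.0851
t: 4.5
tool_pos: [0.4414, -0.2929, 0.005]
orientation: [3.001, 0.927, 0.001]
force: [0.6, -0.7, -0.7]
opening: 0.054
t: 5.0
tool_pos: [0.4412, -0.2928, 0.0047]
orientation: [3.001, 0.928, 0.0]
force: [-0.1, -0.7, 0.5]
opening: 0.0239
t: 5.3
tool_pos: [0.4412, -0.2928, 0.0047]
orientation: [3.001, 0.928, 0.0]
force: [0.2, -0.6, 0.9]
opening: 0.0235
```

The grip is held at 23.5 mm opening. I'll lift and measure the bar in the tool frame.

```bash
python3 -m inch '[[[0,0,-1,0,0,0,1],[0,0,-3,0,0,0,1],[0,0,-4,0,0,0,1],[0,0,-4,0,0,0,1],[0,0,-3,0,0,0,1]]]'
cat >> g.py <<'E'
C=np.array([.568,.0722]); XT=.2065; ZU=.0047
def bar(s,h,head,pitch):
    R=Rt(head,pitch); P=np.r_[C,h]+R.apply([s-XT,0,-ZU]); print("target",np.round(P,4)); go(P,head,pitch)
def tipnow(rT,rS):
    T=robot.read_camera("top");S=robot.read_camera("side");s=robot.read_state();cen={}
    for n,c,r in(("T",T,rT),("S",S,rS)):
        b=blobs(c,(0,0,120),(180,60,255),r)[0];bx=cv2.boxPoints(cv2.minAreaRect(b.astype(np.float32)))
        e=sorted([(np.linalg.norm(bx[i]-bx[i-1]),i) for i in range(4)])[:2]
        m=[(bx[i]+bx[i-1])/2 for _,i in e];cen[n]=sorted(m,key=lambda p:p[1] if n=="T" else -p[1])
    tip,g=tri(T,cen["T"][0],S,cen["S"][0]);col,g2=tri(T,cen["T"][1],S,cen["S"][1]);d=tip-col
    R=Ro.from_rotvec(s["orientation"]).inv()
    print("tip",tip.round(4),g.round(4),"collar",col.round(4),g2.round(4),"len",np.linalg.norm(d).round(4),"head",np.degrees(np.arctan2(d[1],d[0])).round(2))
    print("in tool",R.apply(tip-s["tool_pos"]).round(4),R.apply(col-s["tool_pos"]).round(4)); return T,S
E
python3 - <<'E'
from g import *
bar(.02,.20,100,0)
T,S=tipnow((280,120,345,212),(165,130,225,226))
a=T["image"];b=S["image"]
f=lambda im,x,y:cv2.resize(im[y:y+130,x:x+130],None,fx=3,fy=3)
cv2.imwrite("pics/d.png",np.hstack([f(a,250,120),f(b,120,110)]))
E
```

```text
t: 5.8
tool_pos: [0.4414, -0.2929, 0.1577]
orientation: [3.0, 0.927, 0.002]
force: [0.2, -0.7, -2.3]
opening: 0.0238
target [ 0.6004 -0.1115  0.2047]
t 5.8 pos [ 0.4414 -0.2929  0.1577] open 0.0238 F [ 0.2 -0.7 -2.3] shift cm [23.37 -6.   -4.7 ] turn [ 1.000e-01  3.000e-02 -6.565e+01]
tip [ 0.6665 -0.1364  0.262 ] 0.1102 collar [ 0.632  -0.1791  0.3228] 0.1579 len 0.082 head 51.04
in tool [ 0.2736 -0.0041 -0.1007] [ 0.2211  0.0122 -0.1615]
```

View pics/d.png

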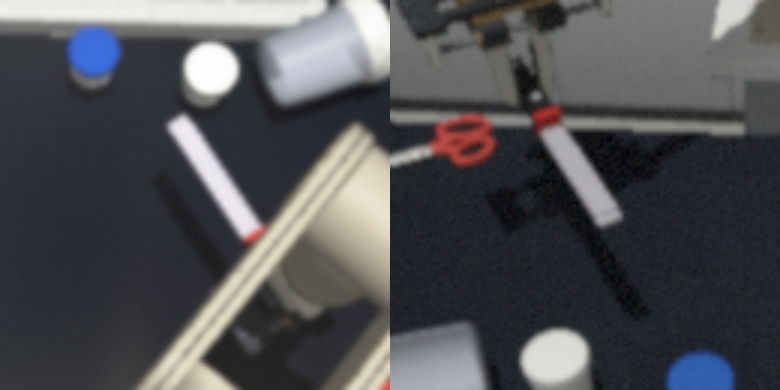

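The bar hangs in the gripper: in the top view the tip is at (309,161) and the collar at (333,199), in the side view (193,183) and (173,153). The mask caught other white parts, so I recompute with those pixels.

```bash
python3 - <<'E'
from g import *
T,S=tipnow((300,156,337,200),(168,150,200,190))
s=robot.read_state();R=Ro.from_rotvec(s["orientation"]).inv()
for a,b in(((309,160.7),(193,183.3)),((333,199),(173,152.7))):
    p,g=tri(T,a,S,b);print(p,g,R.apply(p-s["tool_pos"]))
E
python3 -m inch '[[[3,-1,-1,0,0,-8,1],[3,-1,-1,0,0,-8,1],[3,-1,-1,0,0,-8,1],[3,-1,-1,0,0,-8,1],[3,-1,-1,0,0,-8,1]]]'
python3 -c "
from g import *
bar(.02,.12,100,0)"
```

```text
tip [ 0.6176 -0.1917  0.1547] 0.026 collar [ 0.4908 -0.2411  0.173 ] 0.0266 len 0.1373 head 21.3
in tool [0.2027 0.0161 0.0003] [ 0.0701 -0.0146 -0.0181]
[ 0.607143   -0.18254329  0.15517553] 0.006066119048264965 [ 1.99182388e-01  2.57709251e-03 -1.84035902e-04]
[ 0.4874575  -0.25949219  0.15759213] 0.011379396107368572 [ 0.05695187 -0.00142131 -0.00265059]
t: 6.5
tool_pos: [0.4961, -0.1464, 0.2019]
orientation: [-2.494, -1.903, 0.004]
force: [0.6, 0.3, -2.4]
opening: 0.0239
target [ 0.6004 -0.1115  0.1247]
t 6.5 pos [ 0.4961 -0.1464  0.2019] open 0.0239 F [ 0.6  0.3 -2.4] shift cm [6.12 9.17 7.67] turn [ -0.27  -0.1  -25.33]
```

```bash
sed -i 's/XT=.2065/XT=.203/' g.py
python3 -m inch '[[[2,2,0,0,0,-8,1],[2,2,0,0,0,-8,1],[2,2,0,0,0,-8,1],[0,2,0,0,0,-1.3,1],[0,0,0,0,0,0,1]]]'
python3 -c "
from g import *
bar(.03,.10,100,23)"
```

```text
t: 7.0
tool_pos: [0.5841, -0.0927, 0.2011]
orientation: [-2.021, -2.4, 0.003]
force: [-0.3, -0.1, -3.4]
opening: 0.0234
target [ 0.5953 -0.0828  0.1719]
t 7.0 pos [ 0.5841 -0.0927  0.2011] open 0.0234 F [-0.3 -0.1 -3.4] shift cm [0.77 1.29 2.92] turn [ -0.27 -23.13  -0.16]
```

```bash
python3 -m inch '[[[0,1.2,0,0,-7.7,0,1],[0,0,0,0,-7.7,0,1],[0,0,0,0,-7.7,0,1],[0,0,0,0,0,0,1]]]'
python3 - <<'E'
from g import *
bar(.03,.10,100,23)
T=robot.read_camera("top");S=robot.read_camera("side")
f=lambda im,x,y:cv2.resize(im[y:y+130,x:x+130],None,fx=3,fy=3)
cv2.imwrite("pics/e.png",np.hstack([f(T["image"],190,120),f(S["image"],210,120)]))
E
```

```text
t: 7.4
tool_pos: [0.5933, -0.0895, 0.2005]
orientation: [1.808, 2.153, -0.378]
force: [-1.0, 0.0, -4.1]
opening: 0.0233
target [ 0.5953 -0.0828  0.1719]
t 7.4 pos [ 0.5933 -0.0895  0.2005] open 0.0233 F [-1.   0.  -4.1] shift cm [1.7  0.33 2.38] turn [-0.39  0.19  0.02]
```

View pics/e.png

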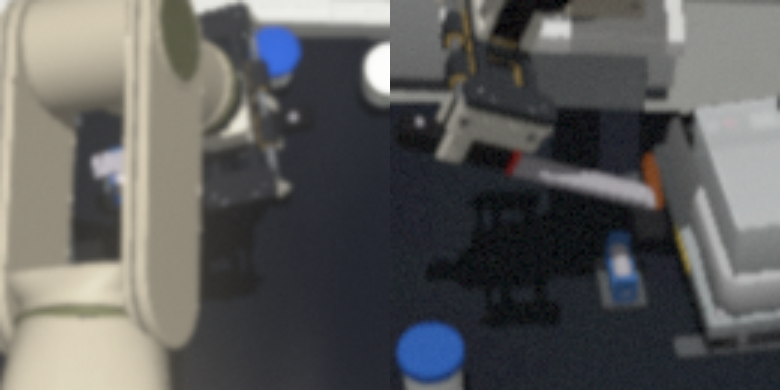

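The bar hovers behind the block, nose down; the tip is at side pixel (299,188), the block at (286,208). I lower to 14 mm above the ridge and check.

```bash
python3 -m inch '[[[0.8,0.3,1.2,-0.4,0,0,1],[0.9,0,1.2,0,0,0,1],[1.2,0,2.8,0,0,0,1],[0.6,0,1.4,0,0,0,1],[0,0,0,0,0,0,1]]]'
python3 - <<'E'
from g import *
bar(.03,.055,100,23)
T=robot.read_camera("top");S=robot.read_camera("side");s=robot.read_state()
R=Ro.from_rotvec(s["orientation"])
p=s["tool_pos"]+R.apply([[XT,-.011,0],[XT,.011,0],[.06,0,-.005]])
for n,c in(("T",T),("S",S)):
    print(n,cv2.projectPoints(p,cv2.Rodrigues(np.array(c["R"]))[0],np.array(c["t"]),np.array(c["K"]),np.array(c["distortion"]))[0].reshape(-1,2).round(1).tolist())
f=lambda im,x,y:cv2.resize(im[y:y+100,x:x+100],None,fx=4,fy=4,interpolation=cv2.INTER_CUBIC)
cv2.imwrite("pics/f.png",np.hstack([f(T["image"],190,140),f(S["image"],240,140)]))
E
```

```text
t: 8.0
tool_pos: [0.5952, -0.086, 0.1257]
orientation: [1.813, 2.15, -0.369]
force: [-1.4, 0.1, -4.1]
opening: 0.0234
target [ 0.5953 -0.0828  0.1269]
t 8.0 pos [ 0.5952 -0.086   0.1257] open 0.0234 F [-1.4  0.1 -4.1] shift cm [ 0.24  0.06 -0.24] turn [-0.14 -0.01 -0.25]
T [[223.1, 180.9], [222.3, 174.5], [261.1, 168.3]]
S [[295.8, 200.6], [297.3, 206.1], [252.2, 192.3]]
```

View pics/f.png

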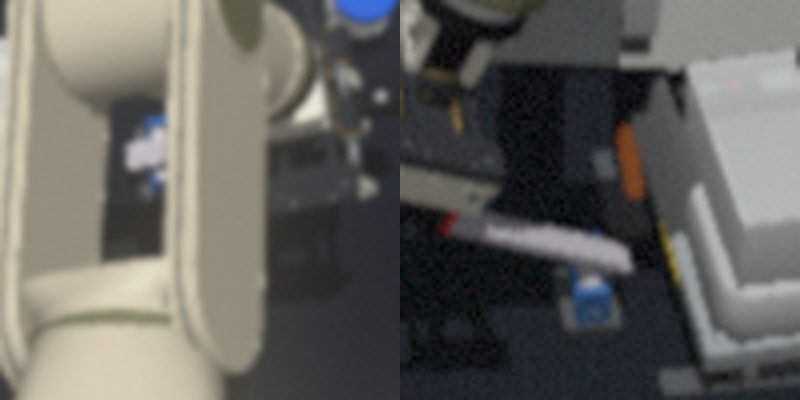

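The tip falls within about 3 mm of prediction in both views (top 222.5,177.5; side 297,205), and the blade lies centred between the cheeks. I'll lower it to just above the ridge.

```bash
python3 -m inch '[[[0.3,0,0.4,0,0,0,1],[0.3,0,0.4,0,0,0,1],[0,0,0,0,0,0,1]]]'
python3 - <<'E'
from g import *
bar(.035,.041,100,23)
bar(.085,.041,100,23)
E
```

```text
t: 8.4
tool_pos: [0.5977, -0.0828, 0.1203]
orientation: [1.809, 2.146, -0.362]
force: [-0.5, 0.3, -2.9]
opening: 0.0232
target [ 0.5945 -0.0783  0.111 ]
t 8.4 pos [ 0.5977 -0.0828  0.1203] open 0.0232 F [-0.5  0.3 -2.9] shift cm [ 0.82 -0.24  0.66] turn [ 0.26  0.09 -0.32]
target [ 0.5865 -0.033   0.0914]
t 8.4 pos [ 0.5977 -0.0828  0.1203] open 0.0232 F [-0.5  0.3 -2.9] shift cm [ 5.82 -0.27  0.66] turn [ 0.26  0.09 -0.32]
```

```bash
python3 -m inch '[[[0.4,-0.2,0.3,0.2,0,-0.3,1],[0.4,0,0.3,0,0,0,1],[0,0,0,0,0,0,1]]]'
python3 -m inch '[[[0,0,0,0,0,0,1],[0,0,0,0,0,0,1]]]'
python3 - <<'E'
from g import *
bar(.035,.041,100,23)
E
```

```text
t: 8.7
tool_pos: [0.5944, -0.078, 0.1108]
orientation: [1.806, 2.153, -0.369]
force: [0.4, 0.0, -3.1]
opening: 0.0234
t: 8.9
tool_pos: [0.5952, -0.0784, 0.112]
orientation: [1.805, 2.151, -0.367]
force: [-0.0, 0.3, -2.8]
opening: 0.0237
target [ 0.5945 -0.0783  0.111 ]
t 8.9 pos [ 0.5952 -0.0784  0.112 ] open 0.0237 F [-0.   0.3 -2.8] shift cm [ 0.06 -0.06  0.09] turn [ 0.08  0.11 -0.02]
```

On line with no contact. I insert along the bar axis, watching the force.

```bash
python3 -m inch '[[[0.8,0,0,0,0,0,1],[0.8,0,0,0,0,0,1],[0.6,0,0,0,0,0,1],[0.4,0,0,0,0,0,1],[0,0,0,0,0,0,1]]]'
python3 -m inch '[[[0.5,0,0,0,0,0,1],[0.4,0,0,0,0,0,1],[0.3,0,0,0,0,0,1],[0,0,0,0,0,0,1]]]'
python3 -m inch '[[[0.4,0,0,0,0,0,1],[0.3,0,0,0,0,0,1],[0.2,0,0,0,0,0,1],[0,0,0,0,0,0,1]]]'
python3 - <<'E'
from g import *
bar(.085,.041,100,23)
T=robot.read_camera("top");S=robot.read_camera("side")
f=lambda im,x,y:cv2.resize(im[y:y+100,x:x+100],None,fx=4,fy=4,interpolation=cv2.INTER_CUBIC)
cv2.imwrite("pics/i.png",np.hstack([f(T["image"],190,140),f(S["image"],250,140)]))
E
```

```text
t: 9.4
tool_pos: [0.5905, -0.0541, 0.1011]
orientation: [1.805, 2.153, -0.368]
force: [1.0, 0.2, -3.0]
opening: 0.0234
t: 9.8
tool_pos: [0.5888, -0.0437, 0.0966]
orientation: [1.805, 2.152, -0.368]
force: [-0.5, 0.2, -3.0]
opening: 0.0237
t: 10.2
tool_pos: [0.5874, -0.0356, 0.0932]
orientation: [1.806, 2.152, -0.368]
force: [-0.6, 0.2, -3.4]
opening: 0.0237
target [ 0.5865 -0.033   0.0914]
t 10.2 pos [ 0.5874 -0.0356  0.0932] open 0.0237 F [-0.6  0.2 -3.4] shift cm [ 0.32 -0.04  0.05] turn [ 0.05  0.09 -0.  ]
```

View pics/i.png

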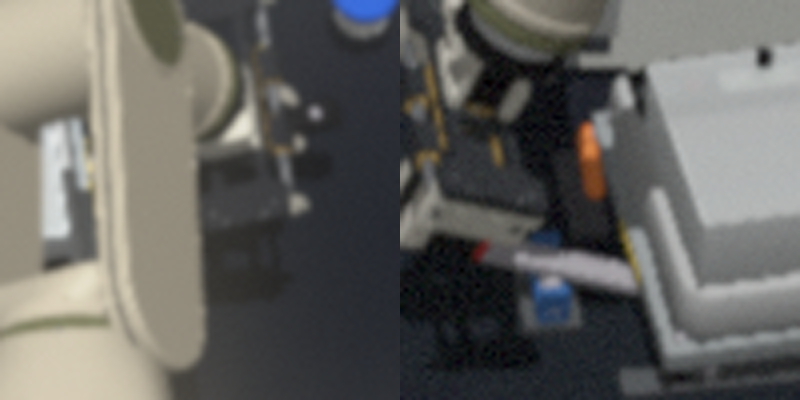

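The blade is under the lip at the inner half of the yellow mark, with no contact yet (tip about 13 mm past the lip). I'll go in slightly more, settle on the ridge, then start rotating about it.

```bash
python3 -m inch '[[[0.2,0,0,0,0,0,1],[0.2,0,0.1,0,0,0,1],[0,0,0.1,0,0,0,1],[0,0,0,0,0,0,1]]]'
python3 -m inch '[[[0,0,0.41,0,2,0,1],[0,0,0.41,0,2,0,1],[0,0,0.41,0,2,0,1],[0,0,0,0,0,0,1]]]'
python3 -c "
from g import *
bar(.086,.0385,100,17);print(robot.read_state()['wrist_torque'].round(2))"
```

```text
t: 10.7
tool_pos: [0.5869, -0.033, 0.0897]
orientation: [1.806, 2.152, -0.368]
force: [-1.0, -0.2, -2.8]
opening: 0.0239
t: 11.1
tool_pos: [0.5877, -0.0384, 0.0784]
orientation: [1.866, 2.22, -0.279]
force: [0.3, -0.1, -2.5]
opening: 0.0238
target [ 0.5872 -0.0366  0.0772]
t 11.1 pos [ 0.5877 -0.0384  0.0784] open 0.0238 F [ 0.3 -0.1 -2.5] shift cm [ 0.21 -0.02  0.06] turn [ 0.03  0.08 -0.09]
[ 0.16 -0.06  0.02]
```

```bash
python3 -m inch '[[[0.1,0,0.2,0,1,0,1],[0.1,0,0.25,0,1,0,1],[0,0,0.21,0,1,0,1],[0,0,0,0,0,0,1]]]'
python3 -m inch '[[[0,0,0.25,0,1,0,1],[0,0,0.25,0,1,0,1],[0,0,0.21,0,1,0,1],[0,0,0,0,0,0,1]]]'
python3 -c "
from g import *
bar(.086,.0385,100,11);print(robot.read_state()['wrist_torque'].round(2))
S=robot.read_camera('side');cv2.imwrite('pics/s1.png',S['image'])
b=blobs(S,(3,120,90),(17,255,255),(285,160,312,205))[0];r=cv2.minAreaRect(b.astype(np.float32));print(r)"
```

```text
t: 11.5
tool_pos: [0.5885, -0.0381, 0.0732]
orientation: [1.892, 2.253, -0.232]
force: [-3.5, -1.6, 7.6]
opening: 0.0233
t: 11.9
tool_pos: [0.5896, -0.0398, 0.0669]
orientation: [1.918, 2.286, -0.183]
force: [-2.3, -3.6, 6.0]
opening: 0.024
target [ 0.5878 -0.04    0.0654]
t 11.9 pos [ 0.5896 -0.0398  0.0669] open 0.024 F [-2.3 -3.6  6. ] shift cm [ 0.04 -0.18  0.14] turn [ 0.23  0.18 -0.03]
[-1.09  0.17  0.09]
((297.0, 179.0), (16.0, 4.0), 90.0)
```

Contact has begun (about 9 N). I continue in small steps, tracking the prop.

```bash
cat > look.py <<'E'
from g import *
import sys
bar(.086,.0385,100,float(sys.argv[1]));print(robot.read_state()['wrist_torque'].round(2))
S=robot.read_camera('side')
for n,c,r,h in (('org',S,(280,150,318,215),((3,110,60),(17,255,255))),('yel',S,(298,180,318,216),((18,70,50),(35,255,255)))):
    b=blobs(c,*h,r)
    if b: q=cv2.minAreaRect(b[0].astype(np.float32));print(n,np.round(q[0],1),np.round(q[1],1),round(q[2]),cv2.boundingRect(b[0].astype(np.int32)))
cv2.imwrite('pics/s%s.png'%sys.argv[1],cv2.resize(S['image'][130:250,230:390],None,fx=4,fy=4,interpolation=cv2.INTER_CUBIC))
E
python3 -m inch '[[[0,0,0.25,0,1,0,1],[0,0,0.25,0,1,0,1],[0,0,0.21,0,1,0,1],[0,0,0,0,0,0,1]]]'
python3 look.py 8
python3 -m inch '[[[0,0,0.23,0,1,0,1],[0,0,0.23,0,1,0,1],[0,0,0.21,0,1,0,1],[0,0,0,0,0,0,1]]]'
python3 look.py 5
```

```text
t: 12.35
tool_pos: [0.59, -0.0413, 0.0601]
orientation: [1.945, 2.318, -0.134]
force: [-1.4, -4.5, 6.8]
opening: 0.0236
target [ 0.588  -0.0413  0.0594]
t 12.35 pos [ 0.59   -0.0413  0.0601] open 0.0236 F [-1.4 -4.5  6.8] shift cm [ 0.05 -0.2   0.06] turn [ 0.24  0.2  -0.03]
[-1.03  0.22  0.2 ]
org [297.  177.5] [ 6. 19.] 0 (294, 168, 7, 20)
yel [306.7 199.9] [14.8  2.2] 74 (304, 193, 6, 15)
t: 12.8
tool_pos: [0.5914, -0.0413, 0.0539]
orientation: [1.971, 2.35, -0.081]
force: [0.5, -0.2, 9.4]
opening: 0.0237
target [ 0.5882 -0.0422  0.0534]
t 12.8 pos [ 0.5914 -0.0413  0.0539] open 0.0237 F [ 0.5 -0.2  9.4] shift cm [-0.02 -0.33  0.06] turn [ 0.4   0.16 -0.01]
[-0.36 -0.25  0.24]
org [297.  176.5] [19.  6.] 90 (294, 167, 7, 20)
yel [307.  199.5] [16.1  2.1] 73 (304, 192, 7, 16)
```

```bash
python3 -m inch '[[[0,0,0.23,0,1,0,1],[0,0,0.23,0,1,0,1],[0,0,0.21,0,1,0,1],[0,0,0,0,0,0,1]]]'
python3 look.py 2
```

```text
t: 13.25
tool_pos: [0.5916, -0.0421, 0.0474]
orientation: [1.998, 2.381, -0.03]
force: [0.7, -1.3, 9.5]
opening: 0.0235
target [ 0.5883 -0.0428  0.0473]
t 13.25 pos [ 0.5916 -0.0421  0.0474] open 0.0235 F [ 0.7 -1.3  9.5] shift cm [-0.01 -0.34  0.01] turn [ 0.41  0.18 -0.  ]
[-0.42 -0.17  0.22]
org [296.5 174.5] [17.  5.] 90 (294, 166, 6, 18)
yel [307.4 199.1] [16.8  1.9] 72 (305, 191, 6, 17)
```

View pics/s2.png

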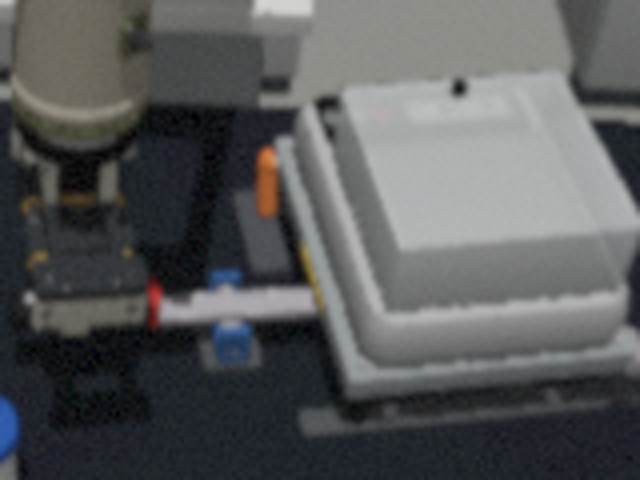

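The bar is nearly level over the ridge and the platform nearly level; the prop spans about 18 px at (297,175), still swinging. I continue in 1° steps.

```bash
python3 -m inch '[[[0,0,0.22,0,1,0,1],[0,0,0,0,0,0,1],[0,0,0,0,0,0,1]]]'
python3 look.py 1
python3 -m inch '[[[0,0,0.22,0,1,0,1],[0,0,0,0,0,0,1],[0,0,0,0,0,0,1]]]'
python3 look.py 0
```

```text
t: 13.6
tool_pos: [0.5917, -0.0421, 0.0456]
orientation: [2.005, 2.391, -0.013]
force: [-0.8, -1.5, 13.0]
opening: 0.0234
target [ 0.5883 -0.0429  0.0452]
t 13.6 pos [ 0.5917 -0.0421  0.0456] open 0.0234 F [-0.8 -1.5 13. ] shift cm [-0.02 -0.34  0.03] turn [0.41 0.23 0.03]
[-0.57  0.05  0.22]
org [295.5 173.5] [15.  5.] 90 (293, 166, 6, 16)
yel [307.5 199. ] [16.8  2.2] 72 (305, 191, 6, 17)
t: 13.95
tool_pos: [0.5917, -0.0422, 0.0436]
orientation: [2.014, 2.401, 0.004]
force: [-0.8, -2.3, 15.2]
opening: 0.0238
target [ 0.5883 -0.043   0.0432]
t 13.95 pos [ 0.5917 -0.0422  0.0436] open 0.0238 F [-0.8 -2.3 15.2] shift cm [-0.02 -0.35  0.04] turn [0.41 0.24 0.03]
[-0.56  0.3   0.2 ]
org [295.5 173.5] [15.  5.] 90 (293, 166, 6, 16)
yel [307.4 198.5] [15.8  2.2] 72 (305, 191, 6, 16)
```

Run:
```python
from g import *
S=robot.read_camera('side')
yv=np.array([-.987,-.15,0]);xv=np.array([-.15,.987,0])
lip=np.array([.543,.1315,0])
pr=lambda p:cv2.projectPoints(p,cv2.Rodrigues(np.array(S["R"]))[0],np.array(S["t"]),np.array(S["K"]),np.array(S["distortion"]))[0].reshape(-1,2).round(1).tolist()
for zl,angs in((.027,[0]),(.04,[50,70]),(.044,[70,80,90,94]),(.048,[90])):
    P=lip+.125*yv-.012*xv;P[2]=zl+.014
    for a in angs:
        a_=np.radians(a);F=P+.05*(-np.cos(a_)*yv+np.sin(a_)*np.array([0,0,-1]));print(zl,a,pr(np.array([P,F])))
i=S["image"][160:192,284:306];h=cv2.cvtColor(i,cv2.COLOR_BGR2HSV);m=cv2.inRange(h,(3,110,60),(17,255,255))
for r,row in enumerate(m): print(160+r,''.join('#' if v else '.' for v in row))
```

```text
0.027 0 [[295.9, 172.0], [298.8, 182.8]]
0.04 50 [[296.3, 169.0], [297.0, 184.6]]
0.04 70 [[296.3, 169.0], [296.0, 183.2]]
0.044 70 [[296.4, 168.0], [296.1, 182.4]]
0.044 80 [[296.4, 168.0], [295.6, 181.1]]
0.044 90 [[296.4, 168.0], [295.1, 179.4]]
0.044 94 [[296.4, 168.0], [294.9, 178.6]]
0.048 90 [[296.5, 167.1], [295.2, 178.5]]
160 ......................
161 ......................
162 ......................
163 ......................
164 ......................
165 ......................
166 ............##........
167 ...........####.......
168 ..........#####.......
169 ..........#####.......
170 ..........#####.......
171 ..........#####.......
172 ..........#####.......
173 ..........#####.......
174 ..........#####.......
175 .........######.......
176 .........######.......
177 .........######.......
178 ..........#####.......
179 ..........#####.......
180 ..........####........
181 ...........##.........
182 ......................
183 ......................
184 ......................
185 ......................
186 ......................
187 ......................
188 ......................
189 ......................
190 ......................
191 ......................
```

The prop's projection matches about 90–94° (predicted foot row about 181, observed 181). I'll lift about 2 mm more as margin (the limit is well above), then ease down and watch whether the prop takes the load.

```bash
python3 -m inch '[[[0,0,0.22,0,1,0,1],[0,0,0.11,0,0.5,0,1],[0,0,0,0,0,0,1],[0,0,0,0,0,0,1]]]'
python3 look.py -1.5
python3 -m inch '[[[0,0,-0.22,0,-1,0,1],[0,0,-0.22,0,-1,0,1],[0,0,0,0,0,0,1],[0,0,0,0,0,0,1]]]'
python3 look.py 0.5
python3 -m inch '[[[0,0,-0.22,0,-1,0,1],[0,0,-0.22,0,-1,0,1],[0,0,-0.22,0,-1,0,1],[0,0,0,0,0,0,1]]]'
python3 look.py 3.5
```

```text
t: 14.45
tool_pos: [0.5918, -0.0422, 0.0407]
orientation: [-2.011, -2.398, -0.031]
force: [-3.5, -1.8, 17.1]
opening: 0.0235
target [ 0.5883 -0.0431  0.0401]
t 14.45 pos [ 0.5918 -0.0422  0.0407] open 0.0235 F [-3.5 -1.8 17.1] shift cm [-0.03 -0.36  0.05] turn [0.42 0.25 0.05]
[-0.51  0.5   0.22]
org [295.5 172.5] [ 5. 15.] 0 (293, 165, 6, 16)
yel [307.5 198. ] [16.8  2.2] 72 (305, 190, 6, 17)
t: 14.9
tool_pos: [0.5917, -0.0422, 0.0448]
orientation: [2.009, 2.396, -0.005]
force: [-0.5, -2.1, 13.6]
opening: 0.0234
target [ 0.5883 -0.043   0.0442]
t 14.9 pos [ 0.5917 -0.0422  0.0448] open 0.0234 F [-0.5 -2.1 13.6] shift cm [-0.02 -0.35  0.05] turn [0.42 0.27 0.06]
[-0.65  0.2   0.27]
org [295.5 173.5] [15.  5.] 90 (293, 166, 6, 16)
yel [307.5 199. ] [16.8  2.2] 72 (305, 191, 6, 17)
t: 15.35
tool_pos: [0.5894, -0.0409, 0.0486]
orientation: [1.986, 2.368, -0.06]
force: [2.6, -2.2, 3.3]
opening: 0.0235
target [ 0.5882 -0.0425  0.0503]
t 15.35 pos [ 0.5894 -0.0409  0.0486] open 0.0235 F [ 2.6 -2.2  3.3] shift cm [-0.15 -0.14 -0.16] turn [0.18 0.14 0.03]
[ 0.18 -0.34 -0.16]
org [295.5 173.5] [ 5. 15.] 0 (293, 166, 6, 16)
yel [307.3 198.9] [17.   2.2] 73 (304, 191, 7, 17)
```

The prop's and lip's pixels stay put while the tool load falls, so the prop carries. I nose the bar down a bit more and withdraw along its axis.

```bash
python3 -m inch '[[[0,0,-0.43,0,-2,0,1],[0,0,-0.43,0,-2,0,1],[0,0,-0.43,0,-2,0,1],[0,0,-0.3,0,-1,0,1],[0,0,0,0,0,0,1]]]'
python3 look.py 10.5
python3 -m inch '[[[-0.5,0,0,0,0,0,1],[-1,0,0,0,0,0,1],[-1.5,0,0,0,0,0,1],[-2,0,0,0,0,0,1],[-2,0,0,0,0,0,1]]]'
python3 look.py 10.6
```

```text
t: 15.9
tool_pos: [0.5877, -0.0388, 0.0629]
orientation: [1.924, 2.296, -0.178]
force: [1.2, 1.0, -1.8]
opening: 0.0237
target [ 0.5878 -0.0402  0.0644]
t 15.9 pos [ 0.5877 -0.0388  0.0629] open 0.0237 F [ 1.2  1.  -1.8] shift cm [-0.17 -0.01 -0.13] turn [0.01 0.07 0.07]
[ 0.33 -0.23 -0.03]
org [295.5 174.5] [15.  5.] 90 (293, 167, 6, 16)
yel [307.3 198.9] [17.   2.2] 73 (304, 191, 7, 17)
t: 16.45
tool_pos: [0.6, -0.1096, 0.0763]
orientation: [1.925, 2.293, -0.178]
force: [0.6, 0.7, -1.6]
opening: 0.0237
target [ 0.5878 -0.0402  0.0646]
t 16.45 pos [ 0.6    -0.1096  0.0763] open 0.0237 F [ 0.6  0.7 -1.6] shift cm [ 7.14  0.   -0.15] turn [ 0.02  0.01 -0.03]
[ 0.31 -0.02 -0.01]
org [295.5 173.5] [15.  5.] 90 (293, 166, 6, 16)
yel [307.2 199.1] [16.8  2.2] 74 (305, 191, 6, 17)
```

The platform stays put (yellow row 199, prop row 174). Next I raise the bar, level it and carry it to a free spot.

```bash
python3 -m inch '[[[-1,0,-3,0,0,0,1],[-3,0,-3,0,0,0,1],[-3,0,0,0,3.5,0,1],[-3,0,0,0,3.5,0,1],[-3,0,0,0,3.5,0,1]]]'
python3 -c "
from g import *
go((.45,-.27,.06),60)"
```

```text
t: 17.0
tool_pos: [0.6206, -0.2257, 0.155]
orientation: [2.018, 2.405, 0.003]
force: [1.0, 0.2, -3.4]
opening: 0.0238
t 17.0 pos [ 0.6206 -0.2257  0.155 ] open 0.0238 F [ 1.   0.2 -3.4] shift cm [ -1.39 -17.6    9.45] turn [ 1.8e-01 -1.0e-02  4.0e+01]
```

```bash
python3 -m inch '[[[0,-4.4,0,0,0,0,1],[0,-4.4,0,0,0,0,1],[0,-4.4,1,0,0,0,1],[0,-4.4,1,0,0,0,1],[-1.4,0,1,0,0,0,1]]]'
python3 -m inch '[[[0,0,1,0,0,8,1],[0,0,1,0,0,8,1],[0,0,1,0,0,8,1],[0,0,1,0,0,8,1],[0,0,1,0,0,8,1]]]'
python3 -c "
from g import *
go((.45,-.27,.006),60)"
```

```text
t: 17.5
tool_pos: [0.4422, -0.2667, 0.1202]
orientation: [-2.019, -2.4, 0.004]
force: [0.9, 0.0, -3.9]
opening: 0.0234
t: 18.0
tool_pos: [0.4489, -0.2689, 0.0731]
orientation: [2.724, 1.56, -0.0]
force: [0.0, -0.4, -2.6]
opening: 0.0237
t 18.0 pos [ 0.4489 -0.2689  0.0731] open 0.0237 F [ 0.  -0.4 -2.6] shift cm [-0.03  0.14  6.71] turn [ 0.1   0.07 -0.39]
```

```bash
python3 -m inch '[[[0,0,2,0,0,0,1],[0,0,2,0,0,0,1],[0,0,1.2,0,0,0,1],[0,0,0.6,0,0,0,1],[0,0,0,0,0,0,1]]]'
python3 -m inch '[[[0,0,0.4,0,0,0,1],[0,0,0.3,0,0,0,1],[0,0,0.2,0,0,0,1],[0,0,0,0,0,0,1],[0,0,0,0,0,0,1]]]'
```

```text
t: 18.5
tool_pos: [0.449, -0.2678, 0.0149]
orientation: [2.72, 1.57, -0.001]
force: [-0.3, -0.1, -1.6]
opening: 0.0234
t: 19.0
tool_pos: [0.4499, -0.2677, 0.0068]
orientation: [2.719, 1.57, 0.001]
force: [-0.0, -0.0, -2.4]
opening: 0.0235
```

```bash
python3 -m inch '[[[0,0,0.1,0,0,0,1],[0,0,0.1,0,0,0,1],[0,0,0,0,0,0,1]]]'
python3 -m inch '[[[0,0,0,0,0,0,-0.5],[0,0,0,0,0,0,-1],[0,0,0,0,0,0,-1],[0,0,0,0,0,0,-1],[0,0,0,0,0,0,-1]]]'
python3 -m inch '[[[0,0,0,0,0,0,-1],[0,0,0,0,0,0,-1],[0,0,0,0,0,0,-1],[0,0,0,0,0,0,-1],[0,0,0,0,0,0,-1]]]'
```

```text
t: 19.3
tool_pos: [0.45, -0.2678, 0.0047]
orientation: [2.719, 1.57, 0.001]
force: [0.2, 0.3, -2.0]
opening: 0.0237
t: 19.8
tool_pos: [0.4499, -0.2678, 0.0047]
orientation: [2.719, 1.57, 0.001]
force: [0.1, -0.1, -0.4]
opening: 0.0591
t: 20.3
tool_pos: [0.4498, -0.2677, 0.0046]
orientation: [2.719, 1.57, 0.001]
force: [1.0, 0.4, -0.3]
opening: 0.0925
```

Released; I rise straight up, swing away, and take a picture.

```bash
python3 -m inch '[[[0,0,-2,0,0,0,-1],[0,0,-4,0,0,0,-1],[0,0,-5,0,0,0,-1],[0,0,-5,0,0,0,-1],[0,0,-4,0,0,0,-1]]]'
python3 -m inch '[[[-5,0,0,0,0,0,-1],[-5,0,0,0,0,0,-1],[-5,0,0,0,0,0,-1],[-5,0,0,0,0,0,-1],[-4,0,0,0,0,0,-1]]]'
python3 - <<'E'
from g import *
T=robot.read_camera("top");S=robot.read_camera("side");print(robot.read_state()["tool_pos"])
f=lambda im,x,y:cv2.resize(im[y:y+140,x:x+200],None,fx=2,fy=2,interpolation=cv2.INTER_CUBIC)
cv2.imwrite("pics/z.png",cv2.convertScaleAbs(np.hstack([f(T["image"],160,120),f(S["image"],150,120)]),alpha=1.3,beta=20))
for n,c,r in(("org",S,(280,150,318,215)),):
    b=blobs(c,(3,110,60),(17,255,255),r)[0];print(cv2.boundingRect(b.astype(np.int32)))
E
```

```text
t: 20.8
tool_pos: [0.4499, -0.2677, 0.2079]
orientation: [2.717, 1.569, 0.002]
force: [0.8, -1.0, -0.2]
opening: 0.0924
t: 21.3
tool_pos: [0.3278, -0.4773, 0.2048]
orientation: [2.719, 1.568, 0.0]
force: [-0.0, -0.0, -0.1]
opening: 0.0929
[ 0.32630299 -0.47900712  0.20444539]
(293, 166, 6, 16)
```

View pics/z.png

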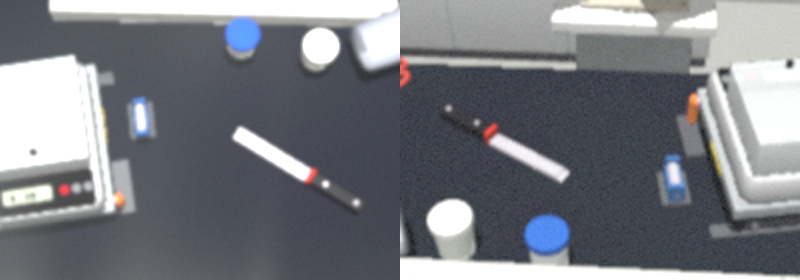

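The bar lies flat, right way up, with its tip at top pixel (279,187), well clear of the block (230,179). The prop stands upright on its pad (side 296,174) and the cups are where they were. I hand in.

```bash
python3 -c "
from g import *
T=robot.read_camera('top');S=robot.read_camera('side')
print(tri(T,(279.5,187),S,(232.5,208)), plane(T,[[281.3,137.2],[320,143.5]],.072).round(3).tolist())
c=blobs(T,(100,100,60),(125,255,255),(268,125,294,152))[0];print(cv2.minAreaRect(c.astype(np.float32))[0])
print(robot.close_job())"
```

```text
(array([ 0.54853924, -0.09387689, -0.0028598 ]), np.float64(0.0018484098741268571)) [[0.705, -0.095, 0.072], [0.686, -0.225, 0.072]]
(281.0000305175781, 137.00001525878906)
the job is handed in; nothing more can be done
None
```

The job is handed in at about 21 s of the 58 s. I levered the lip up over the fulcrum until the prop swung down, then eased off and drew the bar out. I laid it down at TCP (0.45, -0.27), heading about 60°.

**Last checks:**
- **Prop:** it stands upright in the side view, and its pixels did not move while the load came off the bar or after the bar was gone. Its angle and the platform tilt were judged from pixels only, at about 90–94° and level; neither could be read directly.
- **Bar:** it looks flat and right way up, with the tip measured about 0.23 m from the lip and clear of the block. The tip height came out at -3 mm, within measuring error of lying on the worktop.
- **Cups:** the blue cup was re-measured at the same pixel. The white cup was only seen to be in place in the last picture.
- **Forces:** readings stayed under about 20 N, taken at the end of each call, and no arm contact with the platform was seen.

**What went wrong:** the first grasp came up empty because I lifted before the slow fingers had closed. I redid it, and the bar had not moved. Camera and predicted tip positions disagreed by about 3 mm, too little to matter.

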